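# Set the rocking board frame's screw foot, then press the terminal block home

### The arm

A 6-joint arm with a two-finger parallel gripper is mounted at the origin on the work surface; the furniture and walls round the work are solid. World frame = base frame: x ahead of the robot, y to its left, z up, the work surface at z = 0. Lengths are in m, angles in degrees, forces in N, time in s.
With the tool pointing down it reaches from about 0.3 to 0.85 m from the base axis. Payload 4.2 kg.
Tool frame: the origin (TCP) lies on the centre line of the jaws, within the pads' length; the fingertips stand finger_overhang ahead of it and the grasp point (between the pads) lies 5 mm behind it (finger_overhang is the distance from the TCP to the fingertips, in m); y points along the fingers, z is the direction in which the jaws open and shut, and the axes are right-handed (so a half turn about y gives the same grasp; the last joint's range is limited). The gripper opens to 91 mm and grips with 3 to 60 N. Pads are 32 mm wide; open, the fingers measure 118 mm over their backs; the gripper's body (76 mm by 178 mm) begins 60 mm behind the grasp point.
Start: joints at [-66.463, 18.312, 89.639, -0, 72.044, -1.146], TCP at [0.24, -0.522, 0.191] pointing down, gripper open.
Joint ranges: [-177.97, 177.97], [-48.28, 115.42], [12.27, 149.76], [-77.06, 257.06], [2.81, 150.46], [-146.56, 146.56]. Speed limits (degrees/s): [147.25, 147.25, 180, 180, 180, 180].

### API

Orientations are given as [roll, pitch, yaw] about the fixed x, y, z axes, in that order (R = Rz(yaw) Ry(pitch) Rx(roll)).
In Python, from cell import * gives the robot as it stands.
- The arm moves only by the shell command python3 -m crank 'ROWS' [FORCE]. ROWS is JSON, a list of rows, each an object of numbers: "dx", "dy", "dz": the shift along the tool's x, y, z in units of 100 mm (1.0 is 100 mm); "rx", "ry", "rz": the turn, a rotation vector about the tool's x, y, z in units of 180 degrees (1.0 is 180 degrees); "claw": the closure in counts, from 0 (fully open) to 255 (shut). A call has 1 to 20 rows; each row is the pose to reach, as a shift and turn from the pose commanded when the call began, along the tool's axes at that moment, turning the shorter way round; what a row does not reach only later rows make up. A row lasts 1/8 s, in which the tool goes at most 62.5 mm and 10.7 degrees, less where a joint would pass 70% of its speed; a pose out of reach is approached as far as the arm can. A call with a number of a shift or a turn outside -1 to 1 is refused whole. A call with a gripper value outside its range is refused whole. The fingers move at their own pace and stop on an object; FORCE is the grip in N (left out, the last holds). Time passes only in rows, so rows that repeat a pose let the fingers close. It gives the time, the measured TCP pose, the force and the opening at its end, in the units of the state.
- observe(): the state, without advancing time (a new reading comes with each control period).
- snapshot(name): name is "side" or "top"; returns a dict with "frame" (420x560x3 uint8, blue, green, red), "intrinsics" (3x3 intrinsics, pixels), "k1" (the pictures are not rectified: a ray, as slopes to the right and down, at radius r is drawn at 1 + k1 r^2 times it, then the intrinsics apply), "position" and "orientation" of the camera in the world. Camera axes: x right, y down, z forward; pixel columns grow to the right and rows downward; lengths in m; the calibration is good to about 2 mm. A picture is of the moment at which its call begins. There is no depth.
- hand_in(): hands the job in, once; it reports no verdict.
The state is a dict: "time": time; "joint_pos": joint angles; "joint_velocities": joint speeds; "tau": joint torques, N m; "eef_pos": TCP position; "eef_rot": TCP orientation; "ft_force": force on the tool from outside, world axes, zero at the start; "wrist_torque": the same for the moment, N m; "opening": finger opening in m.
Only numpy, scipy, OpenCV 4.12 (cv2) and the standard library are available. Lean on these libraries where they do the work, as an engineer would, in place of code of your own. Each camera call takes 0.05 s, during which the arm holds its last target. There are 200 camera calls.

### The job

The board frame rocks on the bench because its screw foot, the corner foot with the black round knob, hangs clear of the surface. Turn the knob clockwise until that foot just touches the bench and takes a little of the weight while the other three feet still stand firmly, and let go of the knob. Then, with the frame steady, press the green terminal block fully home in its board; do not shove or tip the frame, do not press hard enough to hurt board or bench, and leave the other things where they lie.

Things in the scene. Friction and masses are not known exactly. Their poses are not given: they have to be found in the camera images.
- board_frame: Loose 2.8 kg frame holding a circuit board: two rails 240x22x18 mm along its x at y = +/-80 mm (top 42 mm up), two cross bars, a grey counterweight at (-90, 22) mm (47 mm high), board parts up to 67 mm high. Origin: its middle, at the level of the feet's undersides; z up. Three fixed rubber feet; the screw foot is at (108, -80) mm. At the start 5 N pushed down on the knob rocks it.
- levelling_foot: The screw foot: black fluted knob 34 mm across, 23 mm high, white index line on top; steel stem; on its end a tight rubber pad 48 mm across, which turns with the knob and rubs on the bench once it touches. Origin: middle of the knob, on the screw's axis, z up. How deep the pad was pushed on differs (underside 69 to 72 mm below); it starts 1.5 to 4.5 mm clear; feel when it touches.
- knob_grip (a point): Middle of the knob, where to grip it, about 73 mm up at the start; free for 50 mm all round from 52 mm up. Clockwise from above lowers knob and pad together, 6 mm a turn. Turning takes about 0.02 Nm with the pad clear; each newton on the pad adds 0.013 to 0.02 Nm, and each 0.1 rad past first touch puts about 1.1 N more on it. It stays where left.
- foot_front_left: Rubber foot 25 mm across, 24 mm high, fixed under the frame at (-108, 80) mm. Its origin is the frame's own origin.
- foot_front_right: The same kind of foot, at (-108, -80) mm; origin: the frame's.
- foot_back_left: The same kind of foot, at (108, 80) mm; origin: the frame's.
- tray_nuts: Black open parts tray with nuts, 64x90x24 mm. Origin: centre of its underside. A bystander.
- solder_spool: Spool of solder wire standing on its flange, 62 mm across, 76 mm high. Origin: centre of its underside. A bystander.
- driver_cross: Grey screwdriver lying on the bench, 161x22x24 mm, along its x. Origin: centre of its underside. A bystander.
- tip_cleaner: Round black tip cleaner with brass wool, 64 mm across, 37 mm high. Origin: centre of its underside. A bystander.
- terminal: Green terminal block, 31 mm (frame x) by 12 mm by 18 mm high, standing 5 mm proud in the board. Origin: middle of its top face (8 mm wide), at about (27, -51) mm in the frame, 67 mm up; 62 mm up when home. Pushing it down takes about 10 N, it does not spring back, then a hard stop. Relays 58 mm high begin 15 mm away toward the frame's +y, a capacitor 66 mm high 34 mm away toward its -x.

How it is judged:
By the outcome, as a careful person would: the job done as asked, in the order asked, and still so for the second after the job is handed in, with the robot touching nothing.
It also fails if it takes over 72 s, if anything falls off the work surface, if the arm or the gripper's body presses on something with over 40 N, if the wrist force passes 120 N, or if a joint passes its speed limit or range.

## Working session

There is one attempt and no reset: what is moved stays moved. The work goes in short steps, Python scripts to look and compute and a shell command to move; the robot and the scene stay as the last step left them, time stands still between calls to the robot, and variables do not carry over. Pictures are saved under pics/ and viewed, about 8 in all and at most 12, crops included, and the job is handed in when it is done.

```bash
ls; mkdir -p pics
python3 - <<'E'
from cell import *
import cv2
s=observe(); print(s)
for n in ("side","top"):
    d=snapshot(n); cv2.imwrite(f"pics/{n}0.png",d["frame"]); print(n,d["intrinsics"],d["k1"],d["position"],d["orientation"])
import cell; print([x for x in dir(cell) if x[0]!='_'])
try: print(finger_overhang)
except Exception as e: print(e)
E
```

```text
pics
{'time': 0.0, 'joint_pos': array([-6.64638362e+01,  1.83504415e+01,  8.97068989e+01, -7.32100925e-04,
        7.20441405e+01, -1.14545683e+00]), 'joint_velocities': array([-0.05653913, -0.02884711, -0.01745278,  0.02588727, -0.00501346,
        0.04392144]), 'tau': array([ 2.70632270e-03, -4.12458229e+01, -2.31975102e+01,  7.30840769e-02,
        4.59810079e-02, -1.65199658e-04]), 'eef_pos': array([ 0.23988535, -0.52196017,  0.19012901]), 'eef_rot': array([-9.01014745e+01,  1.33276440e-03, -1.55318154e+02]), 'ft_force': array([-0.14758332,  0.9229849 ,  1.30408713]), 'wrist_torque': array([-0.0073934 ,  0.00965226, -0.01107071]), 'opening': 0.09121790090946469}
side [[541.51574594   0.         279.39630276]
 [  0.         541.51574594 215.02964538]
 [  0.           0.           1.        ]] -0.10537589961419595 [1.43582272 0.052623   0.88335525] [-129.14676828    0.33346948   94.29255064]
top [[491.52111523   0.         275.64199893]
 [  0.         491.52111523 198.3815677 ]
 [  0.           0.           1.        ]] -0.15903033715080284 [ 0.39370543 -0.01630741  1.11169219] [-175.86403403    0.93584906  -90.19439286]
['IKError', 'finger_overhang', 'hand_in', 'observe', 'snapshot']
0.014
```

View pics/side0.png

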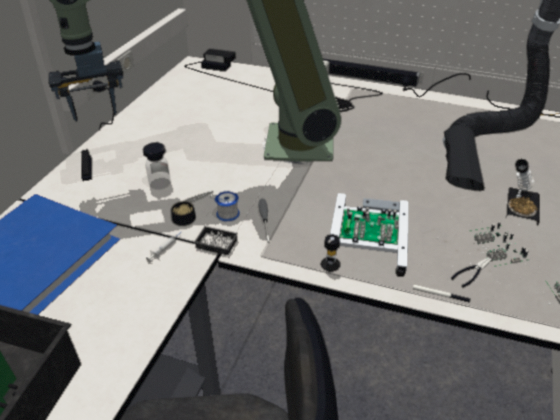

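View pics/top0.png

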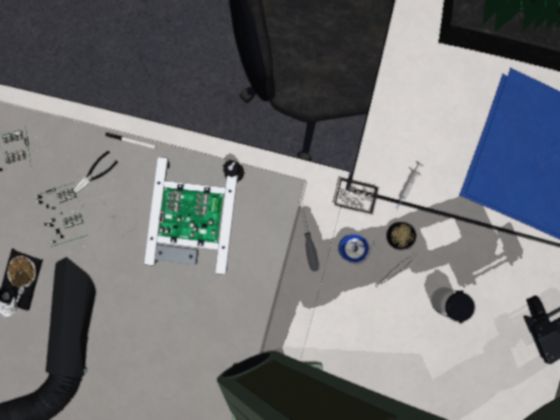

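Side: frame at about (370,225), knob near (332,242). Top: frame at (192,213), knob near (233,168); the counterweight is at (176,255). I'll take enlarged crops.

Run:
```python
import cv2,numpy as np
a=cv2.imread("pics/side0.png")[185:285,310:420]; b=cv2.imread("pics/top0.png")[145:285,135:255]
a=cv2.resize(a,None,fx=5,fy=5,interpolation=2); b=cv2.resize(b,None,fx=5,fy=5,interpolation=2)[:600]
cv2.imwrite("pics/cs.png",a); cv2.imwrite("pics/ct.png",b)
```

```text
(no output)
```

View pics/cs.png

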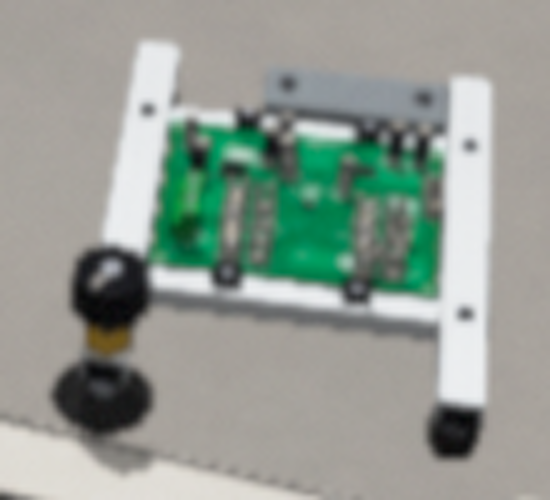

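View pics/ct.png

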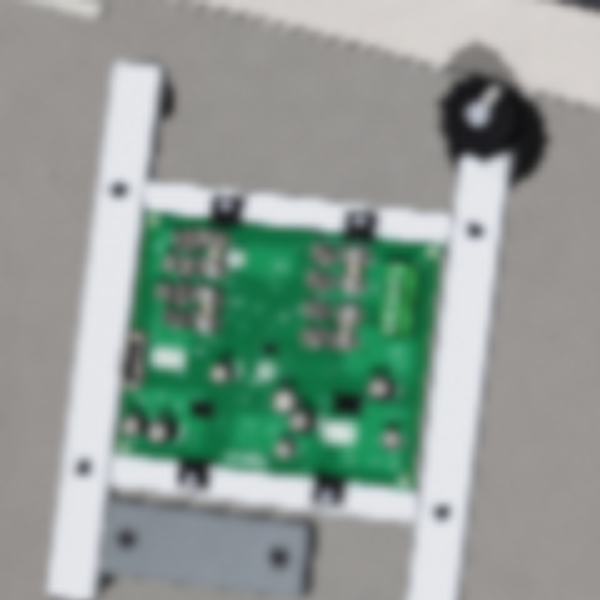

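The crops show the knob at side (332,242) and top (232,168). The terminal is the brighter green block at about top (215,204), side (347,225). Rail corners are sharp enough to fit the frame pose, so I'll do that next.

```bash
cat > h.py <<'E'
import numpy as np,cv2
from scipy.spatial.transform import Rotation as R
from scipy.optimize import least_squares
C={"side":(541.51574594,279.39630276,215.02964538,-.10537589961,[1.43582272,.052623,.88335525],[-129.14676828,.33346948,94.29255064]),
"top":(491.52111523,275.64199893,198.3815677,-.15903033715,[.39370543,-.01630741,1.11169219],[-175.86403403,.93584906,-90.19439286])}
def proj(n,P):
    f,cx,cy,k,p,o=C[n]; q=(np.atleast_2d(P)-p)@R.from_euler('xyz',o,degrees=True).as_matrix()
    s=q[:,:2]/q[:,2:]; s=s*(1+k*(s**2).sum(1,keepdims=True)); return s*f+[cx,cy]
def tri(a,b,x0=(.55,.05,.05)):
    return least_squares(lambda P:np.r_[proj("side",P)[0]-a,proj("top",P)[0]-b],x0)
def cs(x,y): return np.array([(x+.5)/5-.5+310,(y+.5)/5-.5+185])
def ct(x,y): return np.array([(x+.5)/5-.5+135,(y+.5)/5-.5+145])
E
python3 - <<'E'
from h import *
for nm,a,b in [("knobmid",cs(110,286),ct(486,117)),("term",cs(188,195),ct(400,298)),("screwR+",cs(470,146),ct(83,467)),("screwL",cs(148,110),ct(441,512)),("screw+near",cs(465,314),ct(118,189)),("corner",cs(464,79),ct(73,595))]:
    r=tri(a,b); print(nm,r.x.round(4),r.fun.round(2))
F=[("top",ct(115,63),(120,91)),("top",ct(162,68),(120,69)),("top",ct(48,592),(-120,91)),("top",ct(97,598),(-120,69)),
("side",cs(448,78),(-120,69)),("side",cs(490,81),(-120,91)),("side",cs(440,408),(120,69)),("side",cs(486,406),(120,91)),("side",cs(140,42),(-120,-91)),("side",cs(180,44),(-120,-69))]
def fit(v,full=False):
    c,s=np.cos(v[2]),np.sin(v[2]);out=[]
    for n,px,(x,y) in F:
        x/=1e3;y/=1e3
        out.append(proj(n,[v[0]+c*x-s*y,v[1]+s*x+c*y,v[3]])[0]-px)
    return np.ravel(out)
r=least_squares(fit,[.5,.1,0,.042]);v=r.x;print(v[:2],np.degrees(v[2]),v[3],r.fun.reshape(-1,2).round(1).tolist())
c,s=np.cos(v[2]),np.sin(v[2])
for nm,x,y in [("knob",.108,-.08),("term",.027,-.051)]: print(nm,v[0]+c*x-s*y,v[1]+s*x+c*y)
E
```

```text
knobmid [0.5339 0.0951 0.0761] [-0.77  0.05 -0.73  0.03]
term [0.4574 0.1323 0.067 ] [-0.61  0.05 -0.56  0.02]
screwR+ [0.3849 0.2751 0.0458] [-0.32  0.06 -0.29 -0.  ]
screwL [0.3655 0.1166 0.0447] [-0.32  0.02 -0.28  0.01]
screw+near [0.5075 0.2608 0.0451] [-0.2   0.03 -0.19 -0.  ]
corner [0.3287 0.2789 0.0447] [ 0.03 -0.01  0.03 -0.  ]
[0.43631848 0.18832357] -6.685885094617601 0.04204374525593973 [[-0.5, -0.8], [-0.3, -0.8], [-0.8, 0.9], [-0.9, 1.0], [-0.2, 0.0], [0.1, 0.4], [-1.0, -1.0], [-0.2, 0.6], [-0.8, 0.3], [-0.4, 0.8]]
knob 0.5342699294681974 0.09629360425428031
term 0.45719713706103765 0.13452689695269765
```

Triangulation and the frame fit agree to about 1–2 mm: the knob is at (0.534, 0.0955), z about 0.075. The terminal is at (0.457, 0.1335), and the frame yaw is −6.7°. I'll move above the knob and unwind joint 6 toward its lower limit for one long clockwise turn.

```bash
python3 -m crank '[{"dx":-0.44,"dz":-0.36,"claw":90},{"dx":-0.875,"dz":-0.73,"claw":90},{"dx":-0.875,"dz":-0.73,"claw":90}]' 6
python3 -m crank '[{"dx":-0.44,"dz":-0.36,"claw":90},{"dx":-0.875,"dz":-0.73,"claw":90}]' >/dev/null
python3 -m crank '[{"dx":-0.44,"dz":-0.36,"claw":90},{"dx":-0.875,"dz":-0.73,"claw":90}]' >/dev/null
python3 -m crank '[{"dx":-0.44,"dz":-0.36,"claw":90},{"dx":-0.875,"dz":-0.73,"claw":90}]' >/dev/null
python3 -m crank '[{"dx":-0.44,"dz":-0.36,"claw":90},{"dx":-0.875,"dz":-0.73,"claw":90}]' >/dev/null
python3 -m crank '[{"dx":-0.44,"dz":-0.36,"claw":90},{"dx":-0.875,"dz":-0.73,"claw":90},{"dx":-0.875,"dz":-0.73,"claw":90}]'
python3 -c "
from cell import *;s=observe();print(s['joint_pos'].round(2))"
```

```text
[-66.46  18.35  89.7   -0.    72.04  -1.15]schema error: expected keys dx, dy, dz, rx, ry, rz, claw
schema error: expected keys dx, dy, dz, rx, ry, rz, claw
schema error: expected keys dx, dy, dz, rx, ry, rz, claw
schema error: expected keys dx, dy, dz, rx, ry, rz, claw
schema error: expected keys dx, dy, dz, rx, ry, rz, claw
schema error: expected keys dx, dy, dz, rx, ry, rz, claw
```

All seven keys are required in every row.

```bash
python3 -m crank '[{"dx":-0.44,"dy":0,"dz":-0.36,"rx":0,"ry":0,"rz":0,"claw":90},{"dx":-0.875,"dy":0,"dz":-0.73,"rx":0,"ry":0,"rz":0,"claw":90},{"dx":-0.875,"dy":0,"dz":-0.73,"rx":0,"ry":0,"rz":0,"claw":90}]' 6
python3 -m crank '[{"dx":-0.44,"dy":0,"dz":-0.36,"rx":0,"ry":0,"rz":0,"claw":90},{"dx":-0.875,"dy":0,"dz":-0.73,"rx":0,"ry":0,"rz":0,"claw":90}]'
python3 -m crank '[{"dx":-0.44,"dy":0,"dz":-0.36,"rx":0,"ry":0,"rz":0,"claw":90},{"dx":-0.875,"dy":0,"dz":-0.73,"rx":0,"ry":0,"rz":0,"claw":90}]' >/dev/null
python3 -m crank '[{"dx":-0.44,"dy":0,"dz":-0.36,"rx":0,"ry":0,"rz":0,"claw":90},{"dx":-0.875,"dy":0,"dz":-0.73,"rx":0,"ry":0,"rz":0,"claw":90}]' >/dev/null
python3 -m crank '[{"dx":-0.44,"dy":0,"dz":-0.36,"rx":0,"ry":0,"rz":0,"claw":90},{"dx":-0.875,"dy":0,"dz":-0.73,"rx":0,"ry":0,"rz":0,"claw":90}]' >/dev/null
python3 -m crank '[{"dx":-0.44,"dy":0,"dz":-0.36,"rx":0,"ry":0,"rz":0,"claw":90},{"dx":-0.875,"dy":0,"dz":-0.73,"rx":0,"ry":0,"rz":0,"claw":90},{"dx":-0.875,"dy":0,"dz":-0.73,"rx":0,"ry":0,"rz":0,"claw":90}]'
python3 -c "
from cell import *;s=observe();print(s['joint_pos'].round(2))"
```

```text
time: 0.48
eef_pos: [0.2899, -0.4164, 0.1908]
eef_rot: [-90.1, 0.0, -155.1]
ft_force: [-0.6, -0.7, -0.3]
opening: 0.0639
time: 0.72
eef_pos: [0.3385, -0.3166, 0.1907]
eef_rot: [-90.0, -0.0, -155.4]
ft_force: [0.6, 1.1, 0.6]
opening: 0.0592
time: 1.85
eef_pos: [0.536, 0.0972, 0.1901]
eef_rot: [-90.0, 0.0, -155.1]
ft_force: [-0.8, 0.0, -0.0]
opening: 0.0591
[9.060e+00 1.561e+01 9.367e+01 1.000e-02 7.071e+01 7.414e+01]
```

```bash
python3 -m crank '[{"dx":0,"dy":0,"dz":0,"rx":0,"ry":-0.59,"rz":0,"claw":90},{"dx":0,"dy":0,"dz":0,"rx":0,"ry":-0.59,"rz":0,"claw":90},{"dx":0,"dy":0,"dz":0,"rx":0,"ry":-0.59,"rz":0,"claw":90},{"dx":0,"dy":0,"dz":0,"rx":0,"ry":-0.59,"rz":0,"claw":90},{"dx":0,"dy":0,"dz":0,"rx":0,"ry":-0.59,"rz":0,"claw":90},{"dx":0,"dy":0,"dz":0,"rx":0,"ry":-0.59,"rz":0,"claw":90},{"dx":0,"dy":0,"dz":0,"rx":0,"ry":-0.59,"rz":0,"claw":90},{"dx":0,"dy":0,"dz":0,"rx":0,"ry":-0.59,"rz":0,"claw":90},{"dx":0,"dy":0,"dz":0,"rx":0,"ry":-0.59,"rz":0,"claw":90},{"dx":0,"dy":0,"dz":0,"rx":0,"ry":-0.59,"rz":0,"claw":90},{"dx":0,"dy":0,"dz":0,"rx":0,"ry":-0.59,"rz":0,"claw":90}]'
python3 -m crank '[{"dx":0,"dy":0,"dz":0,"rx":0,"ry":-0.59,"rz":0,"claw":90},{"dx":0,"dy":0,"dz":0,"rx":0,"ry":-0.59,"rz":0,"claw":90},{"dx":0,"dy":0,"dz":0,"rx":0,"ry":-0.59,"rz":0,"claw":90},{"dx":0,"dy":0,"dz":0,"rx":0,"ry":-0.59,"rz":0,"claw":90},{"dx":0,"dy":0,"dz":0,"rx":0,"ry":-0.59,"rz":0,"claw":90},{"dx":0,"dy":0,"dz":0,"rx":0,"ry":-0.59,"rz":0,"claw":90},{"dx":0,"dy":0,"dz":0,"rx":0,"ry":-0.59,"rz":0,"claw":90},{"dx":0,"dy":0,"dz":0,"rx":0,"ry":-0.59,"rz":0,"claw":90},{"dx":0,"dy":0,"dz":0,"rx":0,"ry":-0.59,"rz":0,"claw":90},{"dx":0,"dy":0,"dz":0,"rx":0,"ry":-0.59,"rz":0,"claw":90},{"dx":0,"dy":0,"dz":0,"rx":0,"ry":-0.59,"rz":0,"claw":90},{"dx":0,"dy":0,"dz":0,"rx":0,"ry":-0.59,"rz":0,"claw":90}]'
python3 -c "
from cell import *
for i in range(3): s=observe();print(s['joint_pos'].round(2),s['wrist_torque'],s['ft_force'])"
```

```text
time: 3.22
eef_pos: [0.5342, 0.0932, 0.1908]
eef_rot: [-90.0, -0.0, -49.3]
ft_force: [0.3, -0.2, 0.6]
opening: 0.0592
time: 4.72
eef_pos: [0.5342, 0.0943, 0.1908]
eef_rot: [-90.0, 0.0, 56.9]
ft_force: [-1.1, 0.2, -1.0]
opening: 0.0591
[ 8.8000e+00  1.5390e+01  9.3870e+01 -1.0000e-02  7.0750e+01 -1.3805e+02] [ 0.16972422 -0.04154546  0.03530862] [-1.10019303  0.15484685 -0.97143387]
[ 8.8000e+00  1.5390e+01  9.3870e+01 -1.0000e-02  7.0750e+01 -1.3805e+02] [ 0.16972422 -0.04154546  0.03530862] [-1.10019303  0.15484685 -0.97143387]
[ 8.8000e+00  1.5390e+01  9.3870e+01 -1.0000e-02  7.0750e+01 -1.3805e+02] [ 0.16972422 -0.04154546  0.03530862] [-1.10019303  0.15484685 -0.97143387]
```

```bash
python3 -m crank '[{"dx":0.01,"dy":0.4,"dz":0.006,"rx":0,"ry":0,"rz":0,"claw":90},{"dx":0.01,"dy":0.75,"dz":0.006,"rx":0,"ry":0,"rz":0,"claw":90},{"dx":0.01,"dy":0.75,"dz":0.006,"rx":0,"ry":0,"rz":0,"claw":90},{"dx":0.01,"dy":0.75,"dz":0.006,"rx":0,"ry":0,"rz":0,"claw":90}]'
python3 - <<'E'
from cell import *
from h import *
s=observe(); print(s['wrist_torque'],s['ft_force'])
s=snapshot("side")["frame"];t=snapshot("top")["frame"]
cv2.imwrite("pics/m1.png",np.hstack([cv2.resize(s[165:285,290:380],None,fx=5,fy=5,interpolation=2)[:600,:400],cv2.resize(t[120:230,185:265],None,fx=5,fy=5,interpolation=2)[:600].copy() if 0 else cv2.resize(t[110:230,190:270],None,fx=5,fy=5,interpolation=2)]))
E
```

```text
time: 5.22
eef_pos: [0.5353, 0.096, 0.1172]
eef_rot: [-90.1, -0.1, 57.0]
ft_force: [-1.0, 0.3, -0.4]
opening: 0.0589
[ 0.1719228  -0.05923812  0.01266936] [-0.95306272  0.32145801 -0.43100272]
```

View pics/m1.png

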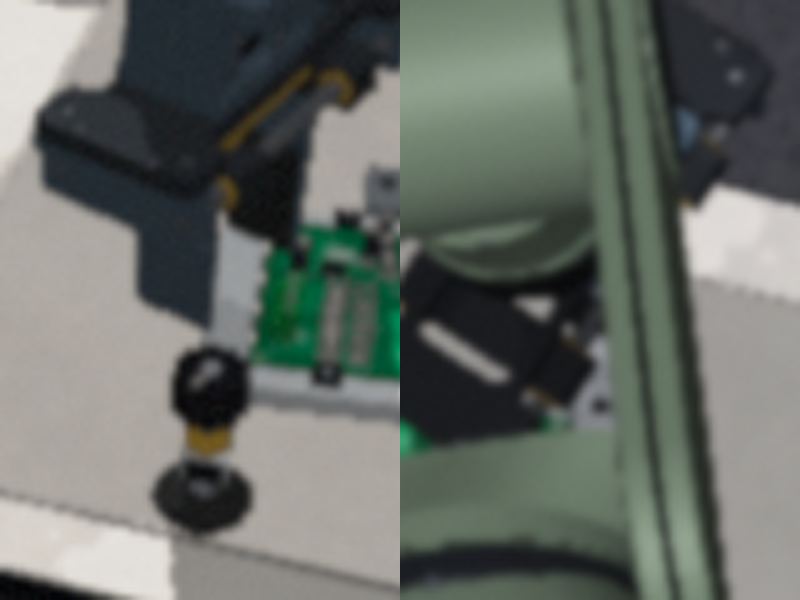

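The left finger tip (175,300) and right finger straddle the knob (208,388) in the side crop. Next I descend around the knob and close lightly.

```bash
python3 -m crank '[{"dx":-0.006,"dy":0.21,"dz":0.004,"rx":0,"ry":0,"rz":0,"claw":90},{"dx":-0.006,"dy":0.42,"dz":0.004,"rx":0,"ry":0,"rz":0,"claw":90},{"dx":-0.006,"dy":0.42,"dz":0.004,"rx":0,"ry":0,"rz":0,"claw":90},{"dx":-0.006,"dy":0.42,"dz":0.004,"rx":0,"ry":0,"rz":0,"claw":90}]' 3
python3 -c "
from cell import *;s=observe();print(s['wrist_torque'])"
python3 -m crank '[{"dx":0,"dy":0,"dz":0,"rx":0,"ry":0,"rz":0,"claw":130},{"dx":0,"dy":0,"dz":0,"rx":0,"ry":0,"rz":0,"claw":150},{"dx":0,"dy":0,"dz":0,"rx":0,"ry":0,"rz":0,"claw":170},{"dx":0,"dy":0,"dz":0,"rx":0,"ry":0,"rz":0,"claw":180},{"dx":0,"dy":0,"dz":0,"rx":0,"ry":0,"rz":0,"claw":180},{"dx":0,"dy":0,"dz":0,"rx":0,"ry":0,"rz":0,"claw":180}]' 3
python3 -c "
from cell import *;s=observe();print(s['wrist_torque'])"
```

```text
time: 5.82
eef_pos: [0.5347, 0.0958, 0.0753]
eef_rot: [-90.1, -0.1, 57.1]
ft_force: [-0.1, 0.9, 0.6]
opening: 0.0588
[ 0.16966836 -0.04935624 -0.01011464]
time: 6.58
eef_pos: [0.5336, 0.0956, 0.0739]
eef_rot: [-90.0, 0.0, 57.1]
ft_force: [-0.4, 0.1, 1.1]
opening: 0.0265
[ 0.24639047 -0.04303107 -0.03816461]
```

Opening 26.5 mm is the commanded value, so the knob is not between the pads. I need to look.

Run:
```python
from cell import *
from h import *
s=snapshot("side")["frame"]
cv2.imwrite("pics/m2.png",cv2.resize(s[165:285,290:400],None,fx=5,fy=5,interpolation=2))
```

```text
(no output)
```

View pics/m2.png

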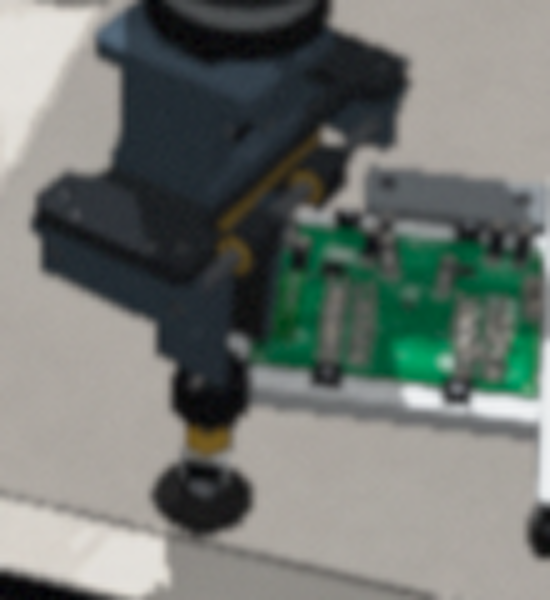

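Run:
```python
from h import *
o=np.array([.5336,.0956,.0739]);X=np.array([.5436,.8394,0]);Z=np.array([-.8394,.5436,0]);Y=np.array([0,0,-1])
def c(P): return ((proj("side",P)-[290,165]+.5)*5-.5).round(0).tolist()
for zz in (.0135,.027):
  for sx in (-1,1):
    for sz in (-1,1):
      for y in (.014,-.055): print("finger",zz,sx,sz,y,c(o+X*.016*sx+Z*zz*sz+Y*y))
for z in (.061,.0845): print("knob",z,c([[.534+dx,.0955+dy,z] for dx,dy in((0,0),(.017,0),(0,.017),(0,-.017),(-.017,0))]))
```

```text
finger 0.0135 -1 -1 0.014 [[159.0, 415.0]]
finger 0.0135 -1 -1 -0.055 [[166.0, 297.0]]
finger 0.0135 -1 1 0.014 [[192.0, 382.0]]
finger 0.0135 -1 1 -0.055 [[200.0, 265.0]]
finger 0.0135 1 -1 0.014 [[219.0, 444.0]]
finger 0.0135 1 -1 -0.055 [[228.0, 326.0]]
finger 0.0135 1 1 0.014 [[252.0, 411.0]]
finger 0.0135 1 1 -0.055 [[262.0, 293.0]]
finger 0.027 -1 -1 0.014 [[142.0, 431.0]]
finger 0.027 -1 -1 -0.055 [[149.0, 313.0]]
finger 0.027 -1 1 0.014 [[208.0, 367.0]]
finger 0.027 -1 1 -0.055 [[217.0, 250.0]]
finger 0.027 1 -1 0.014 [[202.0, 461.0]]
finger 0.027 1 -1 -0.055 [[211.0, 343.0]]
finger 0.027 1 1 0.014 [[268.0, 395.0]]
finger 0.027 1 1 -0.055 [[278.0, 277.0]]
knob 0.061 [[205.0, 412.0], [205.0, 437.0], [243.0, 413.0], [167.0, 410.0], [205.0, 386.0]]
knob 0.0845 [[208.0, 372.0], [208.0, 398.0], [247.0, 374.0], [170.0, 371.0], [208.0, 347.0]]
```

Run:
```python
from h import *
o=np.array([.2399,-.522,.1901]);X=np.array([-.9086,-.4177,0]);Z=np.array([.4177,-.9086,0]);Y=np.array([0,0,-1])
for sz in(-1,1):
  for y in (.014,-.026,-.055): print(sz,y,[proj("side",o+X*.016*sx+Z*.05*sz+Y*y).round(0).tolist() for sx in(-1,1)],[proj("top",o+X*.016*sx+Z*.05*sz+Y*y).round(0).tolist() for sx in(-1,1)])
a=cv2.imread("pics/side0.png")[30:140,20:150];b=cv2.imread("pics/top0.png")[270:400,500:560]
cv2.imwrite("pics/g.png",cv2.resize(a,None,fx=5,fy=5,interpolation=2))
```

```text
-1 0.014 [[[117.0, 127.0]], [[116.0, 122.0]]] [[[515.0, 313.0]], [[521.0, 328.0]]]
-1 -0.026 [[[114.0, 114.0]], [[113.0, 108.0]]] [[[524.0, 316.0]], [[531.0, 331.0]]]
-1 -0.055 [[[112.0, 104.0]], [[111.0, 98.0]]] [[[532.0, 319.0]], [[538.0, 334.0]]]
1 0.014 [[[79.0, 135.0]], [[78.0, 129.0]]] [[[556.0, 290.0]], [[562.0, 304.0]]]
1 -0.026 [[[75.0, 121.0]], [[75.0, 115.0]]] [[[567.0, 292.0]], [[573.0, 307.0]]]
1 -0.055 [[[73.0, 111.0]], [[72.0, 106.0]]] [[[575.0, 294.0]], [[581.0, 309.0]]]
```

View pics/g.png

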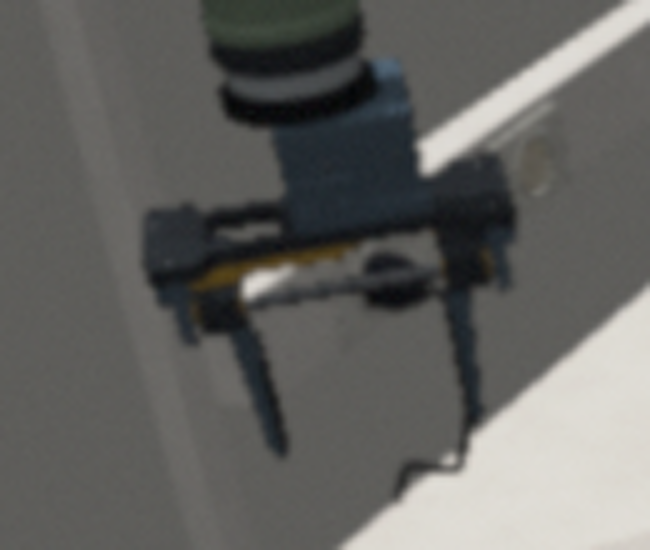

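The finger tips appear about 39 mm higher than TCP−14 mm predicts. It's the same at the start pose (tips at (76,121) and (115,114)), and closing above the knob without contact confirms it. So physical tip z ≈ TCP z + 0.025. I'll reopen, go about 34 mm lower in steps, and close again.

```bash
python3 -m crank '[{"dx":0,"dy":0,"dz":0,"rx":0,"ry":0,"rz":0,"claw":90},{"dx":0,"dy":0,"dz":0,"rx":0,"ry":0,"rz":0,"claw":90},{"dx":0,"dy":0,"dz":0,"rx":0,"ry":0,"rz":0,"claw":90},{"dx":0,"dy":0,"dz":0,"rx":0,"ry":0,"rz":0,"claw":90}]' 
python3 -m crank '[{"dx":0,"dy":0.06,"dz":0,"rx":0,"ry":0,"rz":0,"claw":90},{"dx":0,"dy":0.12,"dz":0,"rx":0,"ry":0,"rz":0,"claw":90},{"dx":0,"dy":0.18,"dz":0,"rx":0,"ry":0,"rz":0,"claw":90},{"dx":0,"dy":0.18,"dz":0,"rx":0,"ry":0,"rz":0,"claw":90}]'
python3 - <<'E'
from cell import *
from h import *
s=snapshot("side")["frame"]
cv2.imwrite("pics/m3.png",cv2.resize(s[165:285,290:400],None,fx=5,fy=5,interpolation=2))
E
```

```text
time: 7.12
eef_pos: [0.5337, 0.0956, 0.0739]
eef_rot: [-90.0, 0.0, 57.1]
ft_force: [-0.2, -0.7, 0.3]
opening: 0.0588
time: 7.62
eef_pos: [0.5331, 0.0955, 0.0552]
eef_rot: [-89.9, 0.1, 57.1]
ft_force: [0.0, 0.1, -0.6]
opening: 0.0587
```

View pics/m3.png

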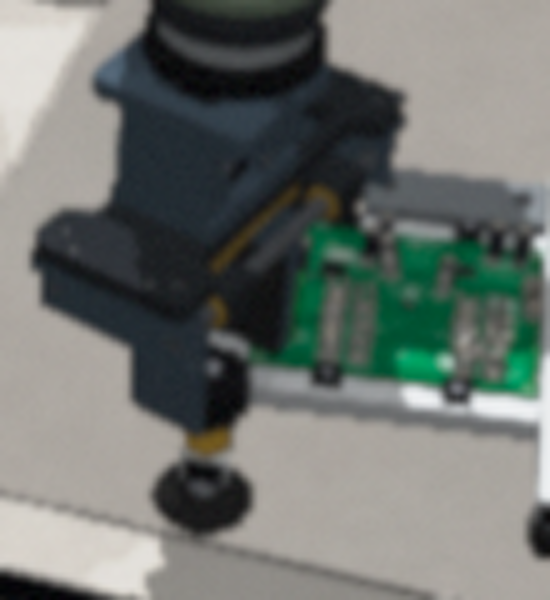

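The knob now sits between the fingers (near tip at (135–205, 400–433)), and the tip is at about z 0.079. I'll go 15 mm lower and close.

```bash
python3 -m crank '[{"dx":0.003,"dy":0.08,"dz":0,"rx":0,"ry":0,"rz":0,"claw":90},{"dx":0.003,"dy":0.155,"dz":0,"rx":0,"ry":0,"rz":0,"claw":90},{"dx":0.003,"dy":0.155,"dz":0,"rx":0,"ry":0,"rz":0,"claw":90},{"dx":0.003,"dy":0.155,"dz":0,"rx":0,"ry":0,"rz":0,"claw":90}]' 3
python3 -c "
from cell import *;s=observe();print(s['wrist_torque'])"
python3 -m crank '[{"dx":0.003,"dy":0,"dz":0,"rx":0,"ry":0,"rz":0,"claw":120},{"dx":0,"dy":0,"dz":0,"rx":0,"ry":0,"rz":0,"claw":140},{"dx":0,"dy":0,"dz":0,"rx":0,"ry":0,"rz":0,"claw":160},{"dx":0,"dy":0,"dz":0,"rx":0,"ry":0,"rz":0,"claw":180},{"dx":0,"dy":0,"dz":0,"rx":0,"ry":0,"rz":0,"claw":180},{"dx":0,"dy":0,"dz":0,"rx":0,"ry":0,"rz":0,"claw":180}]' 3
python3 -c "
from cell import *;s=observe();print(s['wrist_torque'],s['joint_pos'])"
```

```text
time: 8.18
eef_pos: [0.5339, 0.0959, 0.0404]
eef_rot: [-90.0, 0.0, 57.1]
ft_force: [-0.1, -0.6, 0.1]
opening: 0.059
[ 0.14093675 -0.04420085  0.00847808]
time: 8.93
eef_pos: [0.5333, 0.0961, 0.0404]
eef_rot: [-89.9, 0.0, 57.1]
ft_force: [-1.8, 2.1, 1.1]
opening: 0.0337
[ 0.56321885  0.3482084  -0.0225914 ] [ 8.98267671e+00  2.34768687e+01  1.05908991e+02  3.01748699e-02
  5.06652532e+01 -1.38108094e+02]
```

```bash
python3 -m crank '[{"dx":0,"dy":0,"dz":0.005,"rx":0,"ry":0,"rz":0,"claw":190},{"dx":0,"dy":0,"dz":0.005,"rx":0,"ry":0,"rz":0,"claw":190},{"dx":0,"dy":0,"dz":0.005,"rx":0,"ry":0,"rz":0,"claw":190}]' 7
python3 -c "
from cell import *;s=observe();print(s['wrist_torque'],s['joint_pos'][5])"
python3 -m crank '[{"dx":0,"dy":0.0017,"dz":0,"rx":0,"ry":0.055,"rz":0,"claw":190},{"dx":0,"dy":0.0033,"dz":0,"rx":0,"ry":0.11,"rz":0,"claw":190},{"dx":0,"dy":0.005,"dz":0,"rx":0,"ry":0.165,"rz":0,"claw":190},{"dx":0,"dy":0.005,"dz":0,"rx":0,"ry":0.165,"rz":0,"claw":190}]'
python3 -c "
from cell import *;s=observe();print(s['wrist_torque'],s['joint_pos'][5])"
```

```text
time: 9.3
eef_pos: [0.5333, 0.0961, 0.0404]
eef_rot: [-90.0, 0.0, 57.1]
ft_force: [-1.3, 1.2, 1.3]
opening: 0.0338
[ 0.39444537  0.25876297 -0.00840038] -138.07407494267588
time: 9.8
eef_pos: [0.5333, 0.0961, 0.0399]
eef_rot: [-90.0, 0.0, 27.5]
ft_force: [-1.3, 1.8, 0.8]
opening: 0.0342
[ 0.4526371   0.22510534 -0.01580001] -108.49214371142665
```

```bash
cat > o.py <<'E'
from cell import *
s=observe();print("Tw",s['wrist_torque'].round(3),"j6 %.2f tau6 %.4f"%(s['joint_pos'][5],s['tau'][5]))
E
python3 -m crank '[{"dx":0,"dy":0.0017,"dz":0.008,"rx":0,"ry":0.055,"rz":0,"claw":190},{"dx":0,"dy":0.0033,"dz":0.008,"rx":0,"ry":0.11,"rz":0,"claw":190},{"dx":0,"dy":0.005,"dz":0.008,"rx":0,"ry":0.165,"rz":0,"claw":190}]';python3 o.py
python3 -m crank '[{"dx":0,"dy":0.0017,"dz":0,"rx":0,"ry":0.055,"rz":0,"claw":190}]';python3 o.py
python3 -m crank '[{"dx":0,"dy":0.0017,"dz":0,"rx":0,"ry":0.055,"rz":0,"claw":190}]';python3 o.py
python3 -m crank '[{"dx":0,"dy":0.0017,"dz":0,"rx":0,"ry":0.055,"rz":0,"claw":190}]';python3 o.py
```

```text
time: 10.18
eef_pos: [0.5333, 0.0962, 0.0395]
eef_rot: [-90.1, -0.0, -2.4]
ft_force: [-0.2, -0.8, 1.2]
opening: 0.0336
Tw [ 0.019  0.089 -0.044] j6 -78.46 tau6 -1.1133
time: 10.3
eef_pos: [0.5333, 0.0962, 0.0393]
eef_rot: [-90.1, -0.0, -12.3]
ft_force: [-1.5, -0.1, 1.1]
opening: 0.0337
Tw [0.01  0.083 0.065] j6 -68.56 tau6 -1.1131
time: 10.42
eef_pos: [0.5333, 0.0962, 0.0392]
eef_rot: [-90.1, -0.1, -22.2]
ft_force: [-1.8, 0.1, 0.9]
opening: 0.0333
Tw [-0.005  0.082  0.009] j6 -58.66 tau6 -1.1135
time: 10.55
eef_pos: [0.5333, 0.0962, 0.039]
eef_rot: [-90.0, -0.1, -32.1]
ft_force: [-1.0, -0.0, 0.8]
opening: 0.0341
Tw [-0.084  0.068  0.003] j6 -48.76 tau6 -1.1135
```

```bash
cat > o.py <<'E'
from cell import *
import sys
s=observe();t=s['tau'];print("Tw",s['wrist_torque'].round(3),"F",s['ft_force'].round(1),"yaw %.1f j6 %.2f tau6 %.4f v6 %.1f tau"%(s['eef_rot'][2],s['joint_pos'][5],t[5],s['joint_velocities'][5]),t[:5].round(3),"op %.4f"%s['opening'])
sys.exit(int(len(sys.argv)>1 and t[5]<float(sys.argv[1])))
E
python3 -m crank '[{"dx":0,"dy":0,"dz":0,"rx":0,"ry":0,"rz":0,"claw":190}]'>/dev/null;python3 o.py
python3 -m crank '[{"dx":0,"dy":0,"dz":0,"rx":0,"ry":0,"rz":0,"claw":190}]'>/dev/null;python3 o.py
python3 -m crank '[{"dx":0,"dy":0.0017,"dz":0,"rx":0,"ry":0.055,"rz":0,"claw":190}]'>/dev/null;python3 o.py
python3 -m crank '[{"dx":0,"dy":0.0017,"dz":0,"rx":0,"ry":0.055,"rz":0,"claw":190}]'>/dev/null;python3 o.py
```

```text
Tw [-0.195  0.089 -0.055] F [-0.3 -1.3  0.7] yaw -31.7 j6 -49.14 tau6 0.3195 v6 -1.9 tau [  0.779 -40.6   -18.589   0.343  -0.311] op 0.0336
Tw [-0.384  0.026 -0.032] F [-1.3 -2.   1.5] yaw -31.8 j6 -49.10 tau6 -0.0123 v6 0.8 tau [  1.24  -40.509 -18.487   0.584  -0.282] op 0.0339
Tw [-0.383  0.032  0.044] F [-1.3 -2.5  0.7] yaw -42.0 j6 -38.90 tau6 -1.3737 v6 80.3 tau [  1.264 -40.524 -18.489   0.631  -0.288] op 0.0337
Tw [-0.409 -0.008  0.021] F [-0.2 -2.   1.2] yaw -51.9 j6 -28.94 tau6 -1.0996 v6 78.4 tau [  1.206 -40.255 -18.408   0.636  -0.344] op 0.0339
```

```bash
python3 -m crank '[{"dx":0.008,"dy":0.0017,"dz":-0.006,"rx":0,"ry":0.055,"rz":0,"claw":190}]'>/dev/null;python3 o.py
python3 -m crank '[{"dx":0,"dy":0.0017,"dz":0,"rx":0,"ry":0.055,"rz":0,"claw":190}]'>/dev/null;python3 o.py -1.125 &&
python3 -m crank '[{"dx":0,"dy":0.0017,"dz":0,"rx":0,"ry":0.055,"rz":0,"claw":190}]'>/dev/null;python3 o.py -1.125 &&
python3 -m crank '[{"dx":0,"dy":0.0017,"dz":0,"rx":0,"ry":0.055,"rz":0,"claw":190}]'>/dev/null;python3 o.py -1.125
```

```text
Tw [0.379 0.133 0.102] F [-0.8  2.9  2.3] yaw -61.9 j6 -19.16 tau6 -1.0389 v6 77.4 tau [ -1.279 -40.077 -18.244  -0.51   -0.312] op 0.0335
Tw [0.171 0.19  0.084] F [-1.4  0.2  3.3] yaw -71.8 j6 -9.26 tau6 -1.0250 v6 78.3 tau [ -0.742 -39.585 -18.173  -0.125  -0.457] op 0.0340
Tw [0.181 0.255 0.146] F [-3.7  1.   3.8] yaw -81.7 j6 0.64 tau6 -0.9860 v6 78.3 tau [ -0.776 -39.154 -18.097  -0.115  -0.562] op 0.0339
Tw [-0.122  0.263  0.231] F [-1.6 -1.4  3.9] yaw -91.5 j6 10.53 tau6 -0.9726 v6 78.4 tau [  0.156 -39.036 -18.218   0.324  -0.674] op 0.0339
```

The Tw z, tau6 and Fz readings have all been rising since about j6 ≈ −39, so the pad has touched and I've overshot. I'll back off to clear, release to zero the strain, regrip, and approach slowly.

```bash
python3 -m crank '[{"dx":0,"dy":-0.0017,"dz":0,"rx":0,"ry":-0.055,"rz":0,"claw":190},{"dx":0,"dy":-0.0034,"dz":0,"rx":0,"ry":-0.11,"rz":0,"claw":190},{"dx":0,"dy":-0.005,"dz":0,"rx":0,"ry":-0.165,"rz":0,"claw":190},{"dx":0,"dy":-0.0067,"dz":0,"rx":0,"ry":-0.22,"rz":0,"claw":190}]'>/dev/null;python3 o.py
python3 -m crank '[{"dx":0,"dy":-0.0017,"dz":0,"rx":0,"ry":-0.055,"rz":0,"claw":190},{"dx":0,"dy":-0.0034,"dz":0,"rx":0,"ry":-0.11,"rz":0,"claw":190},{"dx":0,"dy":-0.005,"dz":0,"rx":0,"ry":-0.165,"rz":0,"claw":190},{"dx":0,"dy":-0.005,"dz":0,"rx":0,"ry":-0.165,"rz":0,"claw":190},{"dx":0,"dy":-0.005,"dz":0,"rx":0,"ry":-0.165,"rz":0,"claw":190}]';python3 o.py
python3 -m crank '[{"dx":0,"dy":0,"dz":0,"rx":0,"ry":0,"rz":0,"claw":130},{"dx":0,"dy":0,"dz":0,"rx":0,"ry":0,"rz":0,"claw":130},{"dx":0,"dy":0,"dz":0,"rx":0,"ry":0,"rz":0,"claw":130},{"dx":0,"dy":0,"dz":0,"rx":0,"ry":0,"rz":0,"claw":130}]' 3;python3 o.py
python3 -m crank '[{"dx":0,"dy":0,"dz":0,"rx":0,"ry":0,"rz":0,"claw":130}]' >/dev/null;python3 o.py
python3 -m crank '[{"dx":0,"dy":0,"dz":0,"rx":0,"ry":0,"rz":0,"claw":130}]' >/dev/null;python3 o.py
```

```text
Tw [-0.011 -0.034 -0.055] F [ 0.1 -0.8  0.1] yaw -51.3 j6 -29.69 tau6 1.1062 v6 -78.4 tau [  0.212 -40.905 -18.298   0.103  -0.091] op 0.0336
time: 12.68
eef_pos: [0.5336, 0.096, 0.0392]
eef_rot: [-90.0, -0.1, -22.2]
ft_force: [0.5, 0.5, 0.8]
opening: 0.0336
Tw [ 0.159 -0.19   0.023] F [0.5 0.5 0.8] yaw -22.2 j6 -58.83 tau6 0.0096 v6 -0.2 tau [ -0.186 -40.983 -17.76   -0.064   0.278] op 0.0336
time: 13.18
eef_pos: [0.533, 0.0958, 0.0391]
eef_rot: [-90.0, -0.0, -22.1]
ft_force: [-0.1, 0.6, 0.2]
opening: 0.0445
Tw [ 0.07  -0.175  0.037] F [-0.1  0.6  0.2] yaw -22.1 j6 -58.89 tau6 0.0010 v6 0.0 tau [-0.0000e+00 -4.1043e+01 -1.8167e+01  7.0000e-03  8.6000e-02] op 0.0445
Tw [ 0.088 -0.136 -0.045] F [ 0.1 -0.4 -0. ] yaw -22.1 j6 -58.90 tau6 0.0005 v6 0.0 tau [-1.0000e-03 -4.1045e+01 -1.8168e+01  6.0000e-03  8.5000e-02] op 0.0446
Tw [ 0.117 -0.172  0.007] F [-0.1  0.2 -0.6] yaw -22.1 j6 -58.90 tau6 0.0003 v6 0.1 tau [-2.0000e-03 -4.1046e+01 -1.8169e+01  7.0000e-03  8.5000e-02] op 0.0449
```

```bash
python3 -m crank '[{"dx":0,"dy":0,"dz":0,"rx":0,"ry":0,"rz":0,"claw":160},{"dx":0,"dy":0,"dz":0,"rx":0,"ry":0,"rz":0,"claw":180},{"dx":0,"dy":0,"dz":0,"rx":0,"ry":0,"rz":0,"claw":190},{"dx":0,"dy":0,"dz":0,"rx":0,"ry":0,"rz":0,"claw":190}]' 6 >/dev/null;python3 o.py
python3 -m crank '[{"dx":0,"dy":0.0005,"dz":0,"rx":0,"ry":0.015,"rz":0,"claw":190},{"dx":0,"dy":0.0009,"dz":0,"rx":0,"ry":0.03,"rz":0,"claw":190}]'>/dev/null;python3 o.py
python3 -m crank '[{"dx":0,"dy":0.0005,"dz":0,"rx":0,"ry":0.015,"rz":0,"claw":190},{"dx":0,"dy":0.0009,"dz":0,"rx":0,"ry":0.03,"rz":0,"claw":190}]'>/dev/null;python3 o.py
python3 -m crank '[{"dx":0,"dy":0.0005,"dz":0,"rx":0,"ry":0.015,"rz":0,"claw":190},{"dx":0,"dy":0.0009,"dz":0,"rx":0,"ry":0.03,"rz":0,"claw":190}]'>/dev/null;python3 o.py
```

```text
Tw [ 0.35  -0.183  0.027] F [ 0.9  1.6 -0.1] yaw -22.1 j6 -58.90 tau6 -0.0015 v6 0.0 tau [ -0.896 -41.233 -17.92   -0.405   0.281] op 0.0335
Tw [ 0.424 -0.192  0.042] F [-0.4  1.8 -0.4] yaw -27.6 j6 -53.41 tau6 -0.2900 v6 21.4 tau [ -0.946 -41.259 -17.919  -0.396   0.285] op 0.0336
Tw [ 0.337 -0.238  0.014] F [0.6 0.7 0.2] yaw -33.0 j6 -48.01 tau6 -0.2893 v6 21.2 tau [ -0.95  -41.267 -17.915  -0.391   0.284] op 0.0338
Tw [ 0.363 -0.161  0.039] F [ 0.8  0.8 -0.3] yaw -38.4 j6 -42.61 tau6 -0.2891 v6 21.4 tau [ -0.953 -41.276 -17.912  -0.387   0.282] op 0.0337
```

tau6 is steady at −0.289 with the pad clear, so I have a clean baseline. I'll step on slowly.

```bash
python3 -m crank '[{"dx":0,"dy":0.0005,"dz":0,"rx":0,"ry":0.015,"rz":0,"claw":190}]'>/dev/null;python3 o.py
python3 -m crank '[{"dx":0,"dy":0.0005,"dz":0,"rx":0,"ry":0.015,"rz":0,"claw":190}]'>/dev/null;python3 o.py
python3 -m crank '[{"dx":0,"dy":0.0005,"dz":0,"rx":0,"ry":0.015,"rz":0,"claw":190}]'>/dev/null;python3 o.py
python3 -m crank '[{"dx":0,"dy":0.0005,"dz":0,"rx":0,"ry":0.015,"rz":0,"claw":190}]'>/dev/null;python3 o.py
```

```text
Tw [ 0.346 -0.182  0.046] F [ 0.5  1.1 -0.9] yaw -41.1 j6 -39.91 tau6 -0.2893 v6 21.4 tau [ -0.955 -41.248 -17.9    -0.385   0.275] op 0.0340
Tw [ 0.315 -0.222  0.051] F [-0.6  2.3 -0.2] yaw -43.8 j6 -37.21 tau6 -0.2893 v6 21.3 tau [ -0.955 -41.239 -17.895  -0.382   0.271] op 0.0336
Tw [ 0.334 -0.185  0.018] F [-0.2  1.9 -1. ] yaw -46.5 j6 -34.51 tau6 -0.2891 v6 21.3 tau [ -0.956 -41.23  -17.89   -0.379   0.267] op 0.0338
Tw [ 0.39  -0.166  0.035] F [-0.6  1.4  0. ] yaw -49.2 j6 -31.81 tau6 -0.2870 v6 21.3 tau [ -0.959 -41.208 -17.881  -0.376   0.263] op 0.0338
```

```bash
python3 -m crank '[{"dx":0,"dy":0.0005,"dz":0,"rx":0,"ry":0.015,"rz":0,"claw":190}]'>/dev/null;python3 o.py
python3 -m crank '[{"dx":0,"dy":0.0005,"dz":0,"rx":0,"ry":0.015,"rz":0,"claw":190}]'>/dev/null;python3 o.py
```

```text
Tw [ 0.363 -0.176 -0.02 ] F [-0.   1.6 -0. ] yaw -51.9 j6 -29.11 tau6 -0.2826 v6 21.4 tau [ -0.972 -41.145 -17.862  -0.376   0.25 ] op 0.0340
Tw [ 0.325 -0.173  0.065] F [ 0.3  1.  -0.4] yaw -54.6 j6 -26.42 tau6 -0.2771 v6 21.4 tau [ -0.994 -41.066 -17.844  -0.376   0.232] op 0.0335
```

Touch was at j6 ≈ −33, and the pad now carries about 1.2 N. Two more small steps should bring it to about 2.2 N; then I release.

```bash
python3 -m crank '[{"dx":0,"dy":0.0005,"dz":0,"rx":0,"ry":0.015,"rz":0,"claw":190}]'>/dev/null;python3 o.py
python3 -m crank '[{"dx":0,"dy":0.0005,"dz":0,"rx":0,"ry":0.015,"rz":0,"claw":190}]'>/dev/null;python3 o.py
python3 -m crank '[{"dx":0,"dy":0.0005,"dz":0,"rx":0,"ry":0.015,"rz":0,"claw":190},{"dx":0,"dy":0.0005,"dz":0,"rx":0,"ry":0.015,"rz":0,"claw":190},{"dx":0,"dy":0.0005,"dz":0,"rx":0,"ry":0.015,"rz":0,"claw":190}]'>/dev/null;python3 o.py
```

```text
Tw [ 0.375 -0.181  0.034] F [-0.4  1.9  0.8] yaw -57.3 j6 -23.71 tau6 -0.2708 v6 21.4 tau [ -1.017 -40.981 -17.825  -0.376   0.212] op 0.0337
Tw [ 0.388 -0.053  0.008] F [0.6 1.2 0.1] yaw -60.0 j6 -21.02 tau6 -0.2640 v6 21.3 tau [ -1.041 -40.892 -17.805  -0.377   0.19 ] op 0.0340
Tw [ 0.429 -0.116 -0.082] F [-0.2  2.3  1.1] yaw -62.6 j6 -18.43 tau6 -0.0201 v6 0.1 tau [ -1.286 -40.612 -17.632  -0.563   0.196] op 0.0335
```

```bash
python3 -m crank '[{"dx":0,"dy":-0.0003,"dz":0,"rx":0,"ry":-0.01,"rz":0,"claw":190},{"dx":0,"dy":-0.0006,"dz":0,"rx":0,"ry":-0.02,"rz":0,"claw":190},{"dx":0,"dy":-0.0006,"dz":0,"rx":0,"ry":-0.02,"rz":0,"claw":190}]'>/dev/null;python3 o.py
python3 -m crank '[{"dx":0,"dy":0,"dz":0,"rx":0,"ry":0,"rz":0,"claw":175},{"dx":0,"dy":0,"dz":0,"rx":0,"ry":0,"rz":0,"claw":150},{"dx":0,"dy":0,"dz":0,"rx":0,"ry":0,"rz":0,"claw":90},{"dx":0,"dy":0,"dz":0,"rx":0,"ry":0,"rz":0,"claw":90},{"dx":0,"dy":0,"dz":0,"rx":0,"ry":0,"rz":0,"claw":90}]' 6;python3 o.py
python3 -m crank '[{"dx":0,"dy":-0.1,"dz":0,"rx":0,"ry":0,"rz":0,"claw":90},{"dx":0,"dy":-0.3,"dz":0,"rx":0,"ry":0,"rz":0,"claw":90},{"dx":0,"dy":-0.6,"dz":0,"rx":0,"ry":0,"rz":0,"claw":90},{"dx":0,"dy":-0.9,"dz":0,"rx":0,"ry":0,"rz":0,"claw":120},{"dx":0,"dy":-0.9,"dz":0,"rx":0,"ry":0,"rz":0,"claw":255},{"dx":0,"dy":-0.9,"dz":0,"rx":0,"ry":0,"rz":0,"claw":255}]';python3 o.py
```

```text
Tw [ 0.603 -0.196  0.019] F [0.2 3.3 2.1] yaw -59.0 j6 -22.03 tau6 -0.0521 v6 0.6 tau [ -1.739 -40.472 -17.438  -0.737   0.258] op 0.0336
time: 17.05
eef_pos: [0.533, 0.0957, 0.0383]
eef_rot: [-90.0, -0.0, -59.0]
ft_force: [0.2, 0.3, -0.0]
opening: 0.0587
Tw [ 0.047 -0.135 -0.055] F [ 0.2  0.3 -0. ] yaw -59.0 j6 -22.00 tau6 -0.0002 v6 0.0 tau [-1.6000e-02 -4.1074e+01 -1.8148e+01  4.0000e-02  6.6000e-02] op 0.0587
time: 17.8
eef_pos: [0.5324, 0.0957, 0.1279]
eef_rot: [-90.1, 0.0, -59.0]
ft_force: [0.3, 0.5, 0.2]
opening: 0.0317
Tw [ 0.027 -0.126  0.004] F [0.3 0.5 0.2] yaw -59.0 j6 -22.00 tau6 0.0009 v6 -0.0 tau [ 2.0000e-03 -4.0108e+01 -2.1980e+01  5.2000e-02  3.1000e-02] op 0.0317
```

Released cleanly: about 11° past touch, roughly 2 N by the given stiffness. Before pressing, I'll check numerically that the frame hasn't shifted.

Run:
```python
from cell import *
from h import *
for n,pts in (("side",[cs(470,146),cs(465,314),cs(464,410),cs(448,85),cs(215,270),cs(185,200),cs(110,385)]),("top",[ct(118,189),ct(83,467),ct(137,70),ct(227,205),ct(75,590),ct(400,298)])):
    f=snapshot(n)["frame"]; g=cv2.imread(f"pics/{n}0.png"); cv2.imwrite(f"pics/{n}1.png",f)
    for p in pts:
        x,y=np.round(p).astype(int); T=cv2.resize(g[y-7:y+8,x-7:x+8],None,fx=8,fy=8,interpolation=2); S=cv2.resize(f[y-11:y+12,x-11:x+12],None,fx=8,fy=8,interpolation=2)
        m=cv2.matchTemplate(S,T,5); _,v,_,l=cv2.minMaxLoc(m); print(n,(x,y),"shift px",(np.array(l)/8-4).tolist(),round(v,3))
```

```text
side (np.int64(404), np.int64(214)) shift px [0.25, -0.125] 0.966
side (np.int64(403), np.int64(247)) shift px [0.0, 0.0] 0.998
side (np.int64(402), np.int64(267)) shift px [-0.125, 0.0] 0.999
side (np.int64(399), np.int64(202)) shift px [-0.125, 0.125] 0.959
side (np.int64(353), np.int64(239)) shift px [0.0, 0.125] 0.923
side (np.int64(347), np.int64(225)) shift px [0.0, 1.125] 0.863
side (np.int64(332), np.int64(262)) shift px [0.0, 0.125] 0.985
top (np.int64(158), np.int64(182)) shift px [-1.25, 4.0] 0.116
top (np.int64(151), np.int64(238)) shift px [-4.0, 4.0] 0.192
top (np.int64(162), np.int64(159)) shift px [-4.0, -2.0] 0.422
top (np.int64(180), np.int64(186)) shift px [1.375, 0.0] 0.737
top (np.int64(150), np.int64(263)) shift px [-0.375, 0.125] 0.939
top (np.int64(215), np.int64(204)) shift px [0.625, -1.375] 0.105
```

The frame has not moved (shifts ≤0.1 px on the clean patches). Next I go above the terminal with closed fingers, tool x along frame x.

```bash
python3 -m crank '[{"dx":-0.35,"dy":0,"dz":-0.22,"rx":0,"ry":-0.05,"rz":0,"claw":255},{"dx":-0.712,"dy":0,"dz":-0.451,"rx":0,"ry":-0.1,"rz":0,"claw":255},{"dx":-0.712,"dy":0,"dz":-0.451,"rx":0,"ry":-0.15,"rz":0,"claw":255},{"dx":-0.712,"dy":0,"dz":-0.451,"rx":0,"ry":-0.2,"rz":0,"claw":255},{"dx":-0.712,"dy":0,"dz":-0.451,"rx":0,"ry":-0.25,"rz":0,"claw":255},{"dx":-0.712,"dy":0,"dz":-0.451,"rx":0,"ry":-0.29,"rz":0,"claw":255},{"dx":-0.712,"dy":0,"dz":-0.451,"rx":0,"ry":-0.29,"rz":0,"claw":255},{"dx":-0.712,"dy":0,"dz":-0.451,"rx":0,"ry":-0.29,"rz":0,"claw":255}]' 30
python3 -m crank '[{"dx":0,"dy":0.3,"dz":0,"rx":0,"ry":0,"rz":0,"claw":255},{"dx":0,"dy":0.6,"dz":0,"rx":0,"ry":0,"rz":0,"claw":255},{"dx":0,"dy":0.65,"dz":0,"rx":0,"ry":0,"rz":0,"claw":255},{"dx":0,"dy":0.65,"dz":0,"rx":0,"ry":0,"rz":0,"claw":255}]';python3 o.py
python3 - <<'E'
from cell import *
from h import *
s=snapshot("side")["frame"];t=snapshot("top")["frame"]
cv2.imwrite("pics/m4.png",np.hstack([cv2.resize(s[165:285,300:380],None,fx=5,fy=5,interpolation=2),cv2.resize(t[140:260,180:260],None,fx=5,fy=5,interpolation=2)]))
o=observe()['eef_pos']
for P in ([.457,.1335,.067],[.457,.1335,.049],o+[0,0,.025]): print(((proj("side",P)-[300,165]+.5)*5).round(0),((proj("top",P)-[180,140]+.5)*5+[400,0]).round(0))
E
```

```text
time: 18.9
eef_pos: [0.4574, 0.1336, 0.1279]
eef_rot: [-90.0, 0.1, -6.9]
ft_force: [0.2, -0.7, -0.5]
opening: 0.0001
time: 19.4
eef_pos: [0.458, 0.1337, 0.0637]
eef_rot: [-90.0, -0.0, -6.9]
ft_force: [0.7, -0.2, 0.3]
opening: 0.0006
Tw [ 0.102 -0.17   0.012] F [ 0.7 -0.2  0.3] yaw -6.9 j6 -68.24 tau6 0.0047 v6 -0.1 tau [-2.0000e-03 -3.3948e+01 -1.7624e+01 -4.0000e-03  9.9000e-02] op 0.0006
[[238. 295.]] [[570. 325.]]
[[235. 324.]] [[576. 327.]]
[[242. 261.]] [[561. 317.]]
```

View pics/m4.png

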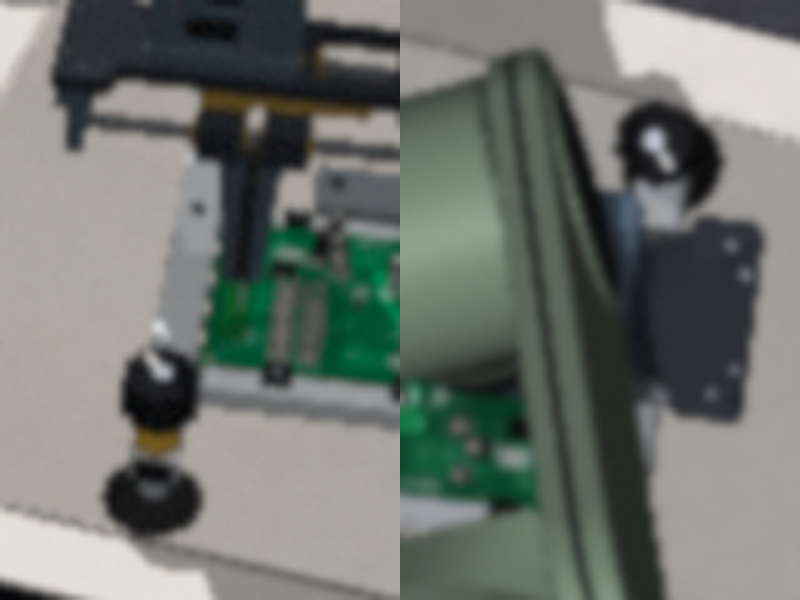

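Side crop: the closed tip (225–265, 278) is directly over the terminal (about (237,310)). The knob's index line has turned from its starting direction and nothing touches the knob. I'll descend in small steps, watching force.

```bash
python3 -m crank '[{"dx":-0.005,"dy":0.08,"dz":0,"rx":0,"ry":0,"rz":0,"claw":255},{"dx":-0.005,"dy":0.15,"dz":0,"rx":0,"ry":0,"rz":0,"claw":255},{"dx":-0.005,"dy":0.15,"dz":0,"rx":0,"ry":0,"rz":0,"claw":255}]'>/dev/null;python3 o.py
python3 -m crank '[{"dx":0,"dy":0.01,"dz":0,"rx":0,"ry":0,"rz":0,"claw":255},{"dx":0,"dy":0.02,"dz":0,"rx":0,"ry":0,"rz":0,"claw":255},{"dx":0,"dy":0.02,"dz":0,"rx":0,"ry":0,"rz":0,"claw":255}]'>/dev/null;python3 o.py
python3 -m crank '[{"dx":0,"dy":0.01,"dz":0,"rx":0,"ry":0,"rz":0,"claw":255},{"dx":0,"dy":0.02,"dz":0,"rx":0,"ry":0,"rz":0,"claw":255},{"dx":0,"dy":0.02,"dz":0,"rx":0,"ry":0,"rz":0,"claw":255}]'>/dev/null;python3 o.py
python3 -m crank '[{"dx":0,"dy":0.01,"dz":0,"rx":0,"ry":0,"rz":0,"claw":255},{"dx":0,"dy":0.02,"dz":0,"rx":0,"ry":0,"rz":0,"claw":255},{"dx":0,"dy":0.02,"dz":0,"rx":0,"ry":0,"rz":0,"claw":255}]';python3 o.py
```

```text
Tw [ 0.068 -0.153 -0.038] F [0.7 0.2 0.1] yaw -6.8 j6 -68.25 tau6 0.0005 v6 0.1 tau [ 1.0000e-03 -3.4990e+01 -1.7409e+01 -4.0000e-03  5.0000e-02] op 0.0003
Tw [ 0.066 -0.143 -0.051] F [-0.2  0.4 -0.1] yaw -6.8 j6 -68.25 tau6 0.0001 v6 0.1 tau [-0.0000e+00 -3.5140e+01 -1.7417e+01 -4.0000e-03  7.9000e-02] op 0.0007
Tw [ 0.079 -0.112  0.039] F [0.9 0.8 0.1] yaw -6.8 j6 -68.26 tau6 0.0000 v6 -0.1 tau [ 1.0000e-03 -3.5222e+01 -1.7322e+01 -4.0000e-03  8.0000e-02] op 0.0008
time: 21.0
eef_pos: [0.4574, 0.1337, 0.0433]
eef_rot: [-90.0, -0.0, -6.8]
ft_force: [-1.5, -0.5, 7.9]
opening: 0.0003
Tw [-0.02   0.253 -0.029] F [-1.5 -0.5  7.9] yaw -6.8 j6 -68.25 tau6 0.0021 v6 0.0 tau [  0.068 -31.96  -16.368   0.034  -0.545] op 0.0003
```

Contact at TCP z ≈ 0.044 (Fz 7.9 N). I'll keep pressing in 0.5 mm steps.

```bash
cat > p.py <<'E'
from cell import *
import sys
s=observe();print("z %.4f"%s['eef_pos'][2],"F",s['ft_force'].round(1),"tau",s['tau'][:3].round(2)); sys.exit(int(s['ft_force'][2]>17))
E
python3 -m crank '[{"dx":0,"dy":0.005,"dz":0,"rx":0,"ry":0,"rz":0,"claw":255},{"dx":0,"dy":0.01,"dz":0,"rx":0,"ry":0,"rz":0,"claw":255}]'>/dev/null;python3 p.py &&
python3 -m crank '[{"dx":0,"dy":0.005,"dz":0,"rx":0,"ry":0,"rz":0,"claw":255},{"dx":0,"dy":0.01,"dz":0,"rx":0,"ry":0,"rz":0,"claw":255}]'>/dev/null && python3 p.py &&
python3 -m crank '[{"dx":0,"dy":0.005,"dz":0,"rx":0,"ry":0,"rz":0,"claw":255},{"dx":0,"dy":0.01,"dz":0,"rx":0,"ry":0,"rz":0,"claw":255}]'>/dev/null && python3 p.py &&
python3 -m crank '[{"dx":0,"dy":0.005,"dz":0,"rx":0,"ry":0,"rz":0,"claw":255},{"dx":0,"dy":0.01,"dz":0,"rx":0,"ry":0,"rz":0,"claw":255}]'>/dev/null && python3 p.py &&
python3 -m crank '[{"dx":0,"dy":0.005,"dz":0,"rx":0,"ry":0,"rz":0,"claw":255}]'>/dev/null && python3 p.py
```

```text
z 0.0426 F [-2.3 -1.1  8.8] tau [  0.08 -30.81 -16.02]
z 0.0416 F [-1.8 -1.5  9.7] tau [  0.08 -30.86 -15.99]
z 0.0406 F [-3.1 -1.6 10.4] tau [  0.07 -30.89 -15.95]
z 0.0395 F [-2.5 -0.3 10.2] tau [  0.07 -30.92 -15.91]
z 0.0391 F [-2.6 -1.7  9.1] tau [  0.07 -30.94 -15.89]
```

```bash
sed -i 's/>17/>14/' p.py
python3 -m crank '[{"dx":0,"dy":0.004,"dz":0,"rx":0,"ry":0,"rz":0,"claw":255}]'>/dev/null;python3 p.py &&
python3 -m crank '[{"dx":0,"dy":0.004,"dz":0,"rx":0,"ry":0,"rz":0,"claw":255}]'>/dev/null && python3 p.py &&
python3 -m crank '[{"dx":0,"dy":0.004,"dz":0,"rx":0,"ry":0,"rz":0,"claw":255}]'>/dev/null && python3 p.py &&
python3 -m crank '[{"dx":0,"dy":0.004,"dz":0,"rx":0,"ry":0,"rz":0,"claw":255}]'>/dev/null && python3 p.py &&
python3 -m crank '[{"dx":0,"dy":0.004,"dz":0,"rx":0,"ry":0,"rz":0,"claw":255}]'>/dev/null && python3 p.py
```

```text
z 0.0387 F [-2.8 -0.   8.8] tau [  0.07 -30.95 -15.87]
z 0.0384 F [-2.3 -1.3 13.9] tau [  0.1  -29.32 -15.35]
z 0.0384 F [-3.3 -0.6 15.7] tau [  0.11 -27.99 -15.04]
```

Hard stop reached at z 0.0384, about 5 mm below first contact, at 15.7 N. I'll retract and check.

```bash
python3 -m crank '[{"dx":0,"dy":-0.01,"dz":0,"rx":0,"ry":0,"rz":0,"claw":255},{"dx":0,"dy":-0.05,"dz":0,"rx":0,"ry":0,"rz":0,"claw":255},{"dx":0,"dy":-0.3,"dz":0,"rx":0,"ry":0,"rz":0,"claw":255},{"dx":0,"dy":-0.6,"dz":0,"rx":0,"ry":0,"rz":0,"claw":255},{"dx":0,"dy":-1,"dz":0,"rx":0,"ry":0,"rz":0,"claw":255},{"dx":0,"dy":-1,"dz":0,"rx":0,"ry":0,"rz":0,"claw":255}]'
python3 -m crank '[{"dx":0,"dy":-0.3,"dz":0.4,"rx":0,"ry":0,"rz":0,"claw":255},{"dx":0,"dy":-0.5,"dz":-0.3,"rx":0,"ry":0,"rz":0,"claw":255},{"dx":0,"dy":-0.5,"dz":-0.8,"rx":0,"ry":0,"rz":0,"claw":255},{"dx":0,"dy":-0.5,"dz":-1,"rx":0,"ry":0,"rz":0,"claw":255},{"dx":0,"dy":-0.5,"dz":-1,"rx":0,"ry":0,"rz":0,"claw":255}]' >/dev/null
python3 -m crank '[{"dx":0,"dy":0,"dz":-0.5,"rx":0,"ry":0,"rz":0,"claw":255},{"dx":0,"dy":0,"dz":-1,"rx":0,"ry":0,"rz":0,"claw":255},{"dx":0,"dy":0,"dz":-1,"rx":0,"ry":0,"rz":0,"claw":255}]' >/dev/null
python3 -m crank '[{"dx":0,"dy":0,"dz":-0.5,"rx":0,"ry":0,"rz":0,"claw":255},{"dx":0,"dy":0,"dz":-1,"rx":0,"ry":0,"rz":0,"claw":255},{"dx":0,"dy":0,"dz":-1,"rx":0,"ry":0,"rz":0,"claw":255}]'
python3 - <<'E'
from cell import *
from h import *
fs={}
for n,pts in (("side",[cs(470,146),cs(465,314),cs(464,410),cs(448,85),cs(148,110),cs(140,50),cs(215,270),cs(185,200),cs(110,385)]),("top",[ct(118,189),ct(83,467),ct(137,70),ct(227,205),ct(75,590),ct(400,298),ct(474,230),ct(441,512)])):
    f=snapshot(n)["frame"]; fs[n]=f; g=cv2.imread(f"pics/{n}0.png"); cv2.imwrite(f"pics/{n}2.png",f)
    for p in pts:
        x,y=np.round(p).astype(int); T=cv2.resize(g[y-7:y+8,x-7:x+8],None,fx=8,fy=8,interpolation=2); S=cv2.resize(f[y-11:y+12,x-11:x+12],None,fx=8,fy=8,interpolation=2)
        m=cv2.matchTemplate(S,T,5); _,v,_,l=cv2.minMaxLoc(m); print(n,x,y,"shift",(np.array(l)/8-4).tolist(),round(v,3))
a=np.hstack([cv2.resize(fs["side"][185:285,310:390],None,fx=5,fy=5,interpolation=2),cv2.resize(fs["top"][145:245,175:255],None,fx=5,fy=5,interpolation=2)])
cv2.imwrite("pics/m5.png",a)
E
```

```text
time: 23.25
eef_pos: [0.4594, 0.1343, 0.1395]
eef_rot: [-89.9, -0.4, -6.8]
ft_force: [-0.3, 0.8, -0.2]
opening: 0.0004
time: 24.62
eef_pos: [0.4219, -0.165, 0.1861]
eef_rot: [-90.0, 0.0, -7.0]
ft_force: [-0.2, 0.7, -0.1]
opening: 0.0007
side 404 214 shift [0.0, 0.0] 0.999
side 403 247 shift [0.0, 0.0] 0.998
side 402 267 shift [-0.125, 0.0] 0.999
side 399 202 shift [0.0, 0.0] 0.999
side 339 207 shift [0.0, -0.125] 0.652
side 338 195 shift [4.0, 4.0] -0.232
side 353 239 shift [0.0, 0.0] 0.998
side 347 225 shift [-0.125, 0.625] 0.977
side 332 262 shift [0.0, 0.25] 0.987
top 158 182 shift [0.0, 0.0] 0.997
top 151 238 shift [0.0, 0.0] 0.997
top 162 159 shift [0.0, -0.125] 0.998
top 180 186 shift [0.0, 0.0] 0.998
top 150 263 shift [0.0, 0.0] 0.998
top 215 204 shift [0.125, 0.25] 0.964
top 229 191 shift [0.0, 0.0] 0.995
top 223 247 shift [-0.125, 0.0] 0.537
```

View pics/m5.png

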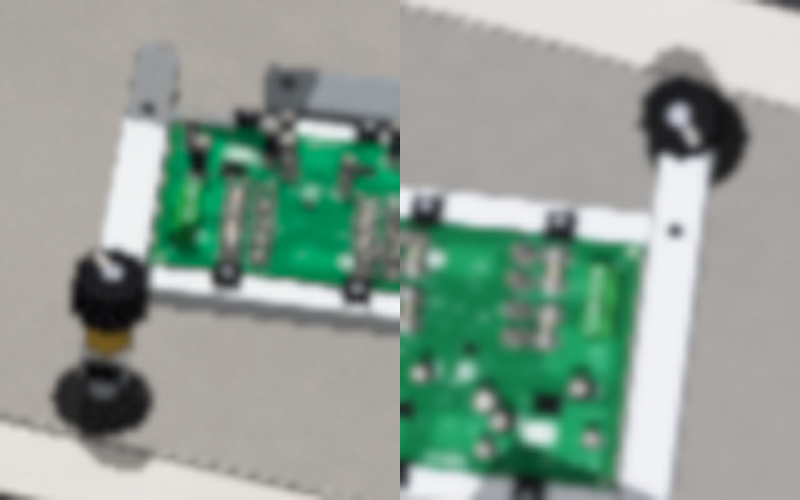

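The frame is unmoved in both views (0.0–0.125 px) and the terminal sits lower (side shift +0.6 px down). The knob index turned about 108° in the picture against 116° at joint 6, so it did not slip noticeably. Handing in.

```bash
python3 -c "
from cell import *
print(hand_in())"
```

```text
the job is handed in; nothing more can be done
None
```

The screw foot is down and taking a little weight, and the terminal block is pressed fully home. I handed the job in at about 25 s with the arm well clear; no verdict came back.

**Screw foot**
- I turned the knob about 116° clockwise net, and the pad first touched after about 105°. That is about 11° past touch, or roughly 2 N on the pad by the stiffness you gave.
- On the first pass I turned too far, about 45–50° past touch, with up to about 4 N of downward push. The frame may have tipped slightly at that point.
- I then backed the pad clear, regripped, and came down again slowly with clean torque readings before letting go.

**Terminal**
- Pressed with closed fingers, it slid about 5 mm at around 10 N and then met a hard stop. Peak force was 15.7 N.

**Last checks**
- **Frame position:** well-matched points on it moved no more than about 0.1 px in either camera. Two points in the arm's shadow could not be matched.
- **Knob turn:** the index line turned about 108° in the picture against 116° at the wrist, so there was little or no slip.
- **Pad height:** the picture showed the pad only 0.25 px lower, where about 0.65 px was expected. I put this down to its shadow, so contact rests on the torque and force readings. The load on each foot was not measured.
- **Bystanders:** I did not check them separately at the end. The arm never came down near them.

The fingertips appeared about 39 mm higher in the pictures than the reported tool point and finger overhang imply. My first grasp closed above the knob for that reason, and I used the heights seen in the pictures from then on.

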